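# Secure a block in the drilling jig: keeper hook, then hold-down lever

## Task

Get the wooden block in the drilling jig ready for drilling: first swing the keeper hook down beside the block until it rests fully home in its brass catch, then lower the red-handled hold-down lever until its rubber foot bears on the block and stays gripping it lightly (a press of roughly 10 N; harder than 25 N would mark the wood). The spindle that carries the foot is screwed to an unknown length, so feel for the contact. Leave the block where it lies and do not disturb the loose things around the jig.

Things in the scene. Friction and masses are not known exactly. Their poses are not given: they have to be found in the camera images.
- jig: drilling jig fixed to the table: square plywood base 210 x 210 x 18 mm with a dark back fence (+x side of the block), a left cheek (+y) and the keeper hook on the right (-y). Origin: centre of the underside of the base; x runs from its open front to its back, y to its left, z up. The jig stands in a different place and at a different yaw each time
- head: green two-cheeked hold-down head at the back of the jig, 50 x 70 x 75 mm (top 93 mm above the table), carries the lever with its spindle and foot. Origin and axes are those of the jig
- block: loose light-brown offcut 90 x 45 x 22 mm lying in the jig under the foot, long side along the jig's y; origin: centre of its underside, its own x along the 90 mm. Its top is 40 mm above the table
- lever (a joint): lever angle, rad: 0 = level, positive = handle raised (limits -0.3 to 1.15). Stays where it is left (dry friction; about 4.5 N at the handle moves it). The foot hangs under the lever 60 mm from the pivot; with the hidden spindle setting it meets the block anywhere from about -0.1 to 0.25 rad. The foot is stiff rubber (about 6 N per mm at the foot)
- lever_grip (a point): middle of the lever's red round handle: a pin 14 mm in diameter whose axis runs along the jig's y, 44 mm long, standing out on the lever's left (+y) side; this point is 130 mm from the pivot and 34 mm to the left of the middle of the lever arm (arm 14 mm wide), and 80 mm above the table when level
- lever_pivot (a point): pivot of the lever, on its axis (along the jig's y), 75 mm behind the jig's centre and 80 mm above the table
- hook (a joint): keeper hook angle, rad: 0 = closed, resting in the brass catch; positive = raised (up to 1.6, about upright). It stays where it is left (light friction)
- hook_grip (a point): middle of the hook's black round grip: a pin 12 mm in diameter whose axis runs along the jig's y, standing out on the hook's right (-y) side; this point is 28 mm to the right of the hook's flat bar (7 mm thick), 89 mm from the pivot, and 49 mm above the table when closed
- hook_pivot (a point): pivot of the hook, on its axis (along the jig's y), 60 mm behind and 58 mm to the right of the jig's centre, 34 mm above the table
- tape_measure: loose yellow tape measure 73 x 38 x 66 mm, bystander; origin under its centre
- sanding_block: loose brown cork sanding block 116 x 61 x 36 mm, bystander; origin under its centre
- screw_box: loose tan cardboard box 60 x 85 x 41 mm, bystander; origin under its centre
- dark_offcut: loose dark wood offcut 50 x 50 x 18 mm, bystander; origin under its centre
Not all that is in view belongs to the job. Of the things that look like the block, the middle-sized one is meant.

How it is judged:
On the way, in this order (a step that is already met when the one before it is completed fails the run):
1. the keeper hook has been swung home into its catch while the lever's foot is still clear of the block (value of joint hook below 0.06 rad and contact force between head and block below 0.2 N), for 0.1 s.
2. the foot bears on the block (contact force between head and block above 2.5 N), for 0.2 s.
At the end, for the whole second after the job is handed in: The keeper hook is home in its catch (within 0.06 rad), the lever's rubber foot presses on the block with 2.5 to 25 N by itself, and the block lies still within 10 mm of where it was (value of joint hook below 0.06 rad and contact force between head and block between 2.5 and 25 N and distance of block from where it was at the start of the episode below 0.01 m and linear speed of block below 0.01 m/s); the robot touches nothing.
It fails at once if the foot presses the block harder than 25 N (contact force between head and block above 25 N).
It fails at once if the block is shifted more than 10 mm (distance of block from where it was at the start of the episode above 0.01 m).
It fails at once if a loose bystander is moved more than 30 mm (distance of any of tape_measure, sanding_block, screw_box, dark_offcut from where it was at the start of the episode above 0.03 m).
It also fails if it takes over 67 s, if anything falls off the work surface, if the arm or the gripper's body presses on something with over 40 N, if the wrist force passes 120 N, or if a joint passes its speed limit or range.

## Robot

A 7-joint arm with a two-finger parallel gripper is mounted at the origin on a cart in front of the work surface, level with it; the furniture and walls round the work are solid. World frame = base frame: x ahead of the robot, y to its left, z up, the work surface at z = 0. Lengths are in m, angles in rad, forces in N, time in s.
With the tool pointing down it reaches from about 0.35 to 0.9 m from the base axis. Payload 8.1 kg.
Tool frame: the origin (TCP) lies on the mounting face of the last link; the fingertips stand 178 mm ahead of it and the grasp point (between the pads) lies 159 mm ahead of it; z points along the fingers, y is the line along which they close (so a half turn about z gives the same grasp; the last joint's range is limited). The gripper opens to 92 mm and grips with 3 to 60 N. Pads are 19 mm wide; open, the fingers measure 130 mm over their backs; the gripper's body (75 mm by 190 mm) begins 47 mm behind the grasp point.
Start: joints at [1.232, 0.434, 0.025, 1.573, -0.012, 1.134, -0.075], TCP at [0.146, -0.608, 0.405] pointing down, gripper open.
Joint ranges: [-2.62, 2.62], [-0.44, 2.09], [-1.27, 1.32], [0.08, 2.57], [-1.32, 4.46], [0.12, 2], [-2.74, 2.74]. Speed limits (rad/s): [2.22, 2.22, 3.01, 3.01, 3.14, 3.14, 3.14].

## Interface

Orientations are given as a unit quaternion [x, y, z, w].
In Python, from station import observe, snapshot, finish_job gives the robot as it stands. The module is installed in compiled form; this text tells all that it offers.
- The arm moves only by the tool drive_tool, never from a script. Its argument "rows" is one flat list of numbers, 7 for each row, row after row: the shift along the tool's x, y, z each as a share of 0.03 m, from -1 to 1, then the turn, a rotation vector about the tool's x, y, z each as a share of 360 degrees, from -1 to 1, then the opening, from 0 (shut) to 1 (fully open). A call has exactly 10 rows; each row shifts and turns the commanded pose from where the row before left it, along the tool's axes as they then stand; what a row does not reach is not made up. A row lasts 1/10 s, in which the tool goes at most 50 mm and 8.59 degrees, less where a joint would pass 70% of its speed; a pose out of reach is approached as far as the arm can. A call with a number of a shift or a turn outside -1 to 1 is refused whole. A call with a gripper value outside its range is refused whole. The fingers move at their own pace and stop on an object; the grip force is fixed at half the most. Time passes only in rows, so rows that do not move let the fingers close, or fill a call up. It gives the time, the measured TCP pose, the force, the opening and the grip force at its end, in the units of the state.
- observe(): the state, without advancing time (a new reading comes with each control period).
- snapshot(name): name is "scene" or "top" or "wrist"; returns a dict with "image" (420x560x3 uint8, red, green, blue), "range_z" (420x560 float32, m along the optical axis (not along the pixel's ray), 0 where there is no reading), "fx", "fy", "cx", "cy" (pixels), "extrinsics" (4x4, takes a point from camera to world coordinates). Camera axes: x right, y down, z forward; pixel columns grow to the right and rows downward; lengths in m; the calibration is good to about 2 mm. A picture is of the moment at which its call begins.
- finish_job(): hands the job in; it is judged then, once.
The state is a dict: "clock": time; "q": joint angles; "qd": joint speeds; "joint_torque": joint torques, N m; "position": TCP position; "eef_rot": TCP orientation; "contact_force": force on the tool from outside, world axes, zero at the start; "torque": the same for the moment, N m; "gripper_width": opening from 0.0 (shut) to 1.0 (fully open); "grasp_force": force on a finger pad.
Only numpy, scipy, OpenCV 4.12 (cv2) and the standard library are available. Lean on these libraries where they do the work, as an engineer would, in place of code of your own. Each camera call takes 0.05 s, during which the arm holds its last target. There are 200 camera calls.

## Working session

There is one attempt and no reset: what is moved stays moved. The work goes in short steps, Python scripts to look and compute and a tool call to move; the robot and the scene stay as the last step left them, time stands still between calls to the robot, and variables do not carry over. Pictures are saved under pics/ and viewed, at most 10 in all, crops included, and the job is handed in when it is done.

Besides the shell and the picture viewer there is one more tool, called after ">>>" as name(argument=value, ...) on one line, values as JSON. drive_tool: Moves the arm, as the interface text tells. Its arguments: {"type":"object","properties":{"rows":{"type":"array"}},"required":["rows"]}

```bash
mkdir -p pics; python3 - <<'E'
from station import observe,snapshot
import cv2,numpy as np,pickle
o=observe();print(o)
for n in("scene","top"):
    s=snapshot(n);pickle.dump(s,open(n+'.pkl','wb'));cv2.imwrite(f'pics/{n}0.png',s['image'][:,:,::-1]);print(n,s['fx'],s['cx'],s['cy'],s['extrinsics'].round(3).tolist())
E
```

```text
{'clock': 0.0, 'q': array([ 1.23237494,  0.4352425 ,  0.0249796 ,  1.57410723, -0.01163525,
        1.13399431, -0.07508514]), 'qd': array([-0.00184914, -0.00146605, -0.00086058, -0.00143843,  0.00205055,
       -0.00041432,  0.00013892]), 'joint_torque': array([-3.99312885e-04, -6.67854238e+01,  9.84755158e-01, -3.14463723e+01,
       -6.05364516e-02,  4.28590004e-02,  1.68496745e-04]), 'position': array([ 0.14594306, -0.60748154,  0.40392877]), 'eef_rot': array([ 9.93060734e-01,  1.17599891e-01, -1.52234434e-04, -7.88497245e-04]), 'contact_force': array([-0.68771329,  0.41282889,  0.46236172]), 'torque': array([0.02332272, 0.00623767, 0.00792262]), 'grasp_force': 0.0, 'gripper_width': 1.0014442023797656}
scene 398.20916264049066 283.0375537025431 206.45689515246758 [[-0.879, -0.238, 0.413, -0.059], [-0.476, 0.418, -0.773, 0.957], [0.011, -0.877, -0.481, 0.731], [0.0, 0.0, 0.0, 1.0]]
top 432.9685870251852 270.51801821725167 207.28193385727798 [[0.005, -0.994, 0.108, 0.367], [-1.0, -0.007, -0.02, -0.076], [0.021, -0.108, -0.994, 1.214], [0.0, 0.0, 0.0, 1.0]]
```

View pics/scene0.png

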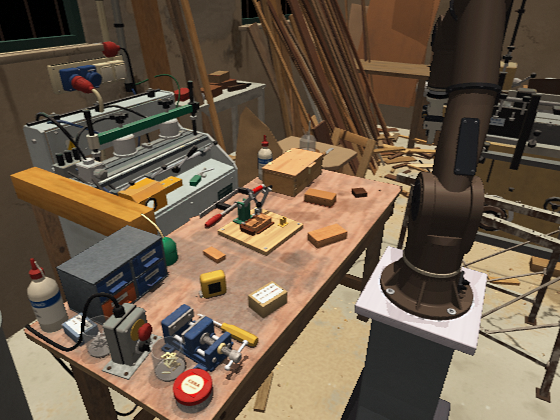

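View pics/top0.png

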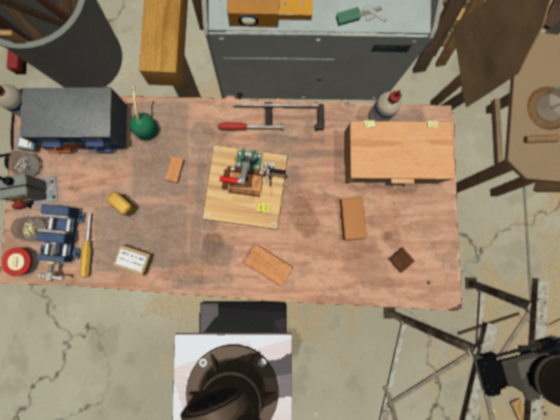

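The top view shows the jig base with corners near (213,147), (288,155), (279,230), (204,221), the green head at about (250,160) and the red handle at about (228,181). The hook is on the right, at about (272,172). I'll zoom in and fit the pose.

```bash
cat > h.py <<'E'
import numpy as np,cv2,pickle
def pts(s):
    z=s['range_z'];v,u=np.mgrid[:z.shape[0],:z.shape[1]]
    P=np.stack([(u-s['cx'])/s['fx']*z,(v-s['cy'])/s['fy']*z,z],-1)
    E=s['extrinsics'];return P@E[:3,:3].T+E[:3,3]
def proj(s,p):
    E=np.linalg.inv(s['extrinsics']);q=E[:3,:3]@np.asarray(p)+E[:3,3]
    return q[0]/q[2]*s['fx']+s['cx'],q[1]/q[2]*s['fy']+s['cy']
E
python3 - <<'E'
from h import *
t=pickle.load(open('top.pkl','rb'));s=pickle.load(open('scene.pkl','rb'))
P=pts(t)
for uv in[(213,147),(288,155),(279,230),(204,221),(246,187)]: print(uv,P[uv[1],uv[0]].round(3))
R=P[140:238,195:295].reshape(-1,3)
print(np.histogram(R[:,2],np.arange(-.01,.16,.01)))
m=(P[:,:,2]>.010)&(P[:,:,2]<.03);m[:140]=0;m[238:]=0;m[:,:195]=0;m[:,295:]=0
q=P[m][:,:2].astype(np.float32);print(cv2.minAreaRect(q),len(q))
a=cv2.resize(t['image'][140:236,196:296],None,fx=4,fy=4,interpolation=3)
b=cv2.resize(s['image'][175:255,200:310],None,fx=4,fy=4,interpolation=3)
c=np.zeros((384,840,3),np.uint8);c[:,:400]=a;c[:320,400:840]=b
cv2.imwrite('pics/z1.png',cv2.resize(c,(800,366))[:,:,::-1])
E
```

```text
(213, 147) [0.668 0.063 0.013]
(288, 155) [ 0.65 -0.15 -0.  ]
(279, 230) [ 0.435 -0.125 -0.005]
(204, 221) [0.459 0.085 0.004]
(246, 187) [ 0.55  -0.032  0.043]
(array([ 919, 3242, 2154, 2138,  362,  371,    5,    3,    8,   40,   96,
         20,    6,   96,   53,   51]), array([-0.01,  0.  ,  0.01,  0.02,  0.03,  0.04,  0.05,  0.06,  0.07,
        0.08,  0.09,  0.1 ,  0.11,  0.12,  0.13,  0.14,  0.15]))
((0.5594332814216614, -0.030964136123657227), (0.21523261070251465, 0.22038249671459198), 82.3526382446289) 4292
```

View pics/z1.png

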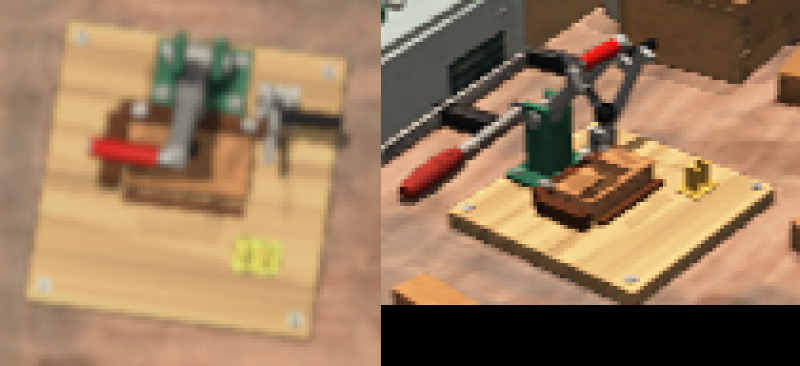

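The zoom shows the hook standing about upright on the right, the lever raised with its red handle on the left, and the brass catch at front right. I'll swing the arm over along an arc with the tool y kept radial, then take a close look with the wrist camera.

>>> drive_tool(rows=[1, -0.1, -0.1, 0, 0, -0.0081, 1, 1, -0.1, -0.1, 0, 0, -0.0081, 1, 1, -0.1, -0.1, 0, 0, -0.0081, 1, 1, -0.1, -0.1, 0, 0, -0.0081, 1, 1, -0.1, -0.1, 0, 0, -0.0081, 1, 1, -0.1, -0.1, 0, 0, -0.0081, 1, 1, -0.1, -0.1, 0, 0, -0.0081, 1, 1, -0.1, -0.1, 0, 0, -0.0081, 1, 1, -0.1, -0.1, 0, 0, -0.0081, 1, 1, -0.1, -0.1, 0, 0, -0.0081, 1])

```text
clock: 1.1
position: [0.3988, -0.4473, 0.4344]
eef_rot: [0.931, 0.365, -0.0, -0.0]
contact_force: [1.2, 0.4, -0.6]
gripper_width: 0.998
grasp_force: 0.0
```

>>> drive_tool(rows=[1, -0.1, -0.1, 0, 0, -0.0081, 1, 1, -0.1, -0.1, 0, 0, -0.0081, 1, 1, -0.1, -0.1, 0, 0, -0.0081, 1, 1, -0.1, -0.1, 0, 0, -0.0081, 1, 1, -0.1, -0.1, 0, 0, -0.0081, 1, 1, -0.1, -0.1, 0, 0, -0.0081, 1, 1, -0.1, -0.1, 0, 0, -0.0081, 1, 1, -0.1, -0.1, 0, 0, -0.0081, 1, 1, -0.1, -0.1, 0, 0, -0.0081, 1, 1, -0.1, -0.1, 0, 0, -0.0081, 1])

```text
clock: 2.1
position: [0.5406, -0.1849, 0.4644]
eef_rot: [0.809, 0.587, -0.0, -0.0]
contact_force: [1.2, 0.6, 0.2]
gripper_width: 1.005
grasp_force: 0.0
```

```bash
python3 - <<'E'
from station import snapshot
from h import *
s=snapshot('wrist');pickle.dump(s,open('w1.pkl','wb'));cv2.imwrite('pics/w1.png',s['image'][:,:,::-1]);print(s['fx'],s['extrinsics'].round(3).tolist())
E
```

```text
298.4575751564354 [[0.951, -0.299, -0.083, 0.563], [-0.31, -0.917, -0.249, -0.117], [-0.002, 0.263, -0.965, 0.445], [0.0, 0.0, 0.0, 1.0]]
```

View pics/w1.png

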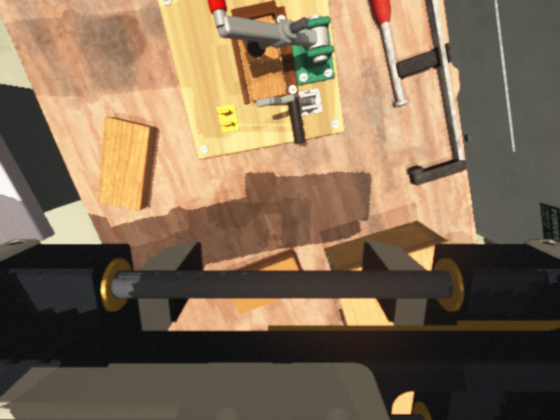

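>>> drive_tool(rows=[0.6, -0.5, -0.3, 0, 0, -0.008, 1, 0.6, -0.5, -0.3, 0, 0, -0.008, 1, 0.6, -0.5, -0.3, 0, 0, -0.008, 1, 0.6, -0.5, -0.3, 0, 0, -0.008, 1, 0, 0, 0, 0, 0, 0, 1, 0, 0, 0, 0, 0, 0, 1, 0, 0, 0, 0, 0, 0, 1, 0, 0, 0, 0, 0, 0, 1, 0, 0, 0, 0, 0, 0, 1, 0, 0, 0, 0, 0, 0, 1])

```text
clock: 3.15
position: [0.4995, -0.1023, 0.5004]
eef_rot: [0.747, 0.665, -0.0, -0.0]
contact_force: [1.1, 0.0, 0.8]
gripper_width: 0.999
grasp_force: 0.0
```

```bash
python3 - <<'E'
from station import snapshot,observe
from h import *
s=snapshot('wrist');pickle.dump(s,open('w2.pkl','wb'))
i=s['image'];cv2.imwrite('pics/w2.png',cv2.resize(i[:240],(800,343),interpolation=3)[:,:,::-1])
P=pts(s);z=P[:,:,2]
h=cv2.cvtColor(i,cv2.COLOR_RGB2HSV)
near=(abs(P[:,:,0]-.553)<.16)&(abs(P[:,:,1]+.033)<.16)&(z>-.02)
m=near&(z>.011)&(z<.028)
n,l,st,_=cv2.connectedComponentsWithStats(m.astype(np.uint8));k=1+np.argmax(st[1:,4])
q=P[l==k];print('base',cv2.minAreaRect(q[:,:2].astype(np.float32)),np.median(q[:,2]),len(q))
red=near&((h[...,0]<6)|(h[...,0]>174))&(h[...,1]>180)&(h[...,2]>90)&(z>.07)
q=P[red];print('red',len(q),np.median(q,0),q.min(0),q.max(0))
if len(q):
    r=cv2.minAreaRect(q[:,:2].astype(np.float32));print(r)
bl=near&(h[...,2]<45)&(z>.06)
q=P[bl];print('black',len(q),np.median(q,0) if len(q) else'', q.min(0),q.max(0))
ga=near&(h[...,0]>22)&(h[...,0]<35)&(h[...,1]>200)&(z>.02);q=P[ga];print('brass',len(q),np.median(q,0))
print(observe()['position'],observe()['eef_rot'])
E
```

```text
base ((0.5539823174476624, -0.02806486189365387), (0.21033766865730286, 0.21075841784477234), 82.44413757324219) 0.018785404692900465 13707
red 647 [0.54550627 0.00559443 0.18248377] [ 0.50879518 -0.03175015  0.17679991] [0.55362061 0.02665422 0.48111626]
((0.5381538271903992, -0.007464483380317688), (0.07178127020597458, 0.025580182671546936), 59.21198654174805)
black 44586 [ 0.52381932 -0.07731485  0.42322183] [ 0.42803899 -0.13266075  0.32393259] [ 0.58050692 -0.03175015  0.48111626]
brass 0 [nan nan nan]
[ 0.49951192 -0.10215047  0.50046531] [ 7.47101477e-01  6.64709961e-01 -9.78413829e-05 -2.04297793e-04]
  return _methods._mean(a, axis=axis, dtype=dtype,
  ret = um.true_divide(
```

View pics/w2.png

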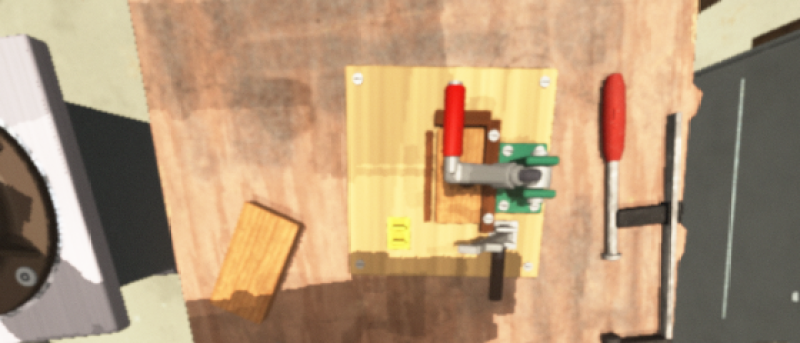

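The base fit is a clean 210 × 211 mm, centred at (0.554, -0.028) with yaw -7.56°. The handle sits at z 0.176, so the lever is at about 0.82 rad. The black hook grip is at about (497,272) in the crop; I'll measure that next.

```bash
cat >> h.py <<'E'
C=np.array([.554,-.028]);A=np.radians(-7.56)
R2=np.array([[np.cos(A),-np.sin(A)],[np.sin(A),np.cos(A)]])
def w2j(p): p=np.asarray(p,float);return np.concatenate([(p[...,:2]-C)@R2,p[...,2:]],-1)
def j2w(p): p=np.asarray(p,float);return np.concatenate([p[...,:2]@R2.T+C,p[...,2:]],-1)
E
python3 - <<'E'
from h import *
s=pickle.load(open('w2.pkl','rb'));J=w2j(pts(s))
W=(abs(J[...,0])<.12)&(J[...,2]>.03)&(J[...,2]<.22)
b=W&(J[...,1]<-.066)&(J[...,1]>-.14)
q=J[b];q=q[q[:,2]>.06];print('pin',len(q),np.percentile(q,[2,50,98],axis=0).round(4))
for y in(-.07,-.08,-.09,-.1):
    k=q[abs(q[:,1]-y)<.004];print(y,len(k),k.min(0).round(3) if len(k) else'',k.max(0).round(3) if len(k) else '')
b=W&(abs(J[...,1]+.058)<.008);q=J[b];print('bar',np.c_[q[np.argsort(q[:,0])]][::25].round(3))
v=(abs(J[...,1])<.045)&(abs(J[...,0])<.04)&(abs(J[...,2]-.04)<.005);q=J[v];print('block',np.median(q[:,2]),cv2.minAreaRect(q[:,:2].astype(np.float32)))
r=W&(J[...,2]>.168)&(J[...,1]>.012);q=J[r];print('handle',np.percentile(q,[2,50,98],axis=0).round(4))
E
```

```text
pin 291 [[ 0.03   -0.1028  0.1212]
 [ 0.0346 -0.0845  0.1255]
 [ 0.0407 -0.0667  0.1277]]
-0.07 65 [ 0.03  -0.074  0.121] [ 0.041 -0.066  0.128]
-0.08 59 [ 0.03  -0.084  0.12 ] [ 0.041 -0.076  0.127]
-0.09 61 [ 0.03  -0.094  0.121] [ 0.041 -0.086  0.128]
-0.1 57 [ 0.03  -0.104  0.121] [ 0.041 -0.096  0.128]
bar [[-0.056 -0.064  0.039]
 [-0.047 -0.051  0.043]
 [ 0.002 -0.059  0.138]
 [ 0.006 -0.057  0.14 ]
 [ 0.01  -0.061  0.141]
 [ 0.014 -0.057  0.141]
 [ 0.018 -0.058  0.136]
 [ 0.024 -0.056  0.124]
 [ 0.028 -0.055  0.103]
 [ 0.03  -0.064  0.124]
 [ 0.033 -0.063  0.125]
 [ 0.035 -0.064  0.126]
 [ 0.037 -0.06   0.127]
 [ 0.039 -0.052  0.034]
 [ 0.041 -0.059  0.122]
 [ 0.047 -0.055  0.053]
 [ 0.053 -0.055  0.039]
 [ 0.059 -0.063  0.04 ]
 [ 0.063 -0.064  0.037]
 [ 0.067 -0.064  0.044]]
block 0.040636437744473564 ((0.013349350541830063, 0.0005481801927089691), (0.05313308164477348, 0.08865858614444733), 0.447494238615036)
handle [[-0.0193  0.0129  0.1767]
 [-0.0132  0.034   0.1822]
 [-0.0061  0.0546  0.1847]]
```

The grip pin is at jig (36, -86, 120) mm, which puts the hook at about 1.13 rad. I'll go over it, descend, close on it, and then follow the arc down.

>>> drive_tool(rows=[-0.036, 0.535, 0.74, 0, 0, 0.0005, 1, -0.036, 0.535, 0.74, 0, 0, 0.0005, 1, -0.036, 0.535, 0.74, 0, 0, 0.0005, 1, -0.036, 0.535, 0.74, 0, 0, 0.0005, 1, -0.036, 0.535, 0.74, 0, 0, 0.0005, 1, 0, 0, 0.74, 0, 0, 0, 1, 0, 0, 0.74, 0, 0, 0, 1, 0, 0, 0.74, 0, 0, 0, 1, 0, 0, 0.74, 0, 0, 0, 1, 0, 0, 0.7, 0, 0, 0, 1])

```text
clock: 4.2
position: [0.5784, -0.1172, 0.2787]
eef_rot: [0.752, 0.659, -0.0, -0.0]
contact_force: [-0.6, 0.1, 0.4]
gripper_width: 1.001
grasp_force: 0.0
```

>>> drive_tool(rows=[0, 0, 0, 0, 0, 0, 1, 0, 0, 0, 0, 0, 0, 0, 0, 0, 0, 0, 0, 0, 0, 0, 0, 0, 0, 0, 0, 0, 0, 0, 0, 0, 0, 0, 0, 0, 0, 0, 0, 0, 0, 0, 0, 0, 0, 0, 0, 0, 0, 0, 0, 0, 0, 0, 0, 0, 0, 0, 0, 0, 0, 0, 0, 0, 0, 0, 0, 0, 0, 0])

```text
clock: 5.2
position: [0.5784, -0.117, 0.2799]
eef_rot: [0.752, 0.659, -0.0, -0.0]
contact_force: [0.6, -0.6, 0.4]
gripper_width: 0.27
grasp_force: 0.0
```

```bash
python3 - <<'E'
from station import observe
from h import *
o=observe();g=w2j(o['position'])-[0,0,.159];print(g,o['gripper_width']*92,o['grasp_force'],o['contact_force'],o['eef_rot'])
f0=np.arctan2(g[2]-.034,.06-g[0]);r=np.hypot(g[2]-.034,.06-g[0]);print(f0,r)
f=np.linspace(f0,.165,15);p=np.c_[.06-.089*np.cos(f),.034+.089*np.sin(f)]
p[0]=g[[0,2]];d=np.diff(p,axis=0)/.03;print(np.c_[d[:,0],-d[:,1]].round(2).tolist())
E
```

```text
[ 0.03589283 -0.08506669  0.12090852] 24.801039404277354 0.0 [ 0.63496638 -0.55484302  0.38791203] [ 7.52154807e-01  6.58986454e-01 -1.26822102e-05 -6.29012942e-06]
1.3002136220579013 0.09019006051774804
[[-0.22, 0.11], [-0.22, 0.09], [-0.21, 0.11], [-0.2, 0.13], [-0.19, 0.14], [-0.18, 0.16], [-0.17, 0.17], [-0.15, 0.19], [-0.14, 0.2], [-0.12, 0.21], [-0.1, 0.22], [-0.09, 0.22], [-0.07, 0.23], [-0.05, 0.24]]
```

>>> drive_tool(rows=[0, 0, 0, 0, 0, 0, 0, 0, 0, 0, 0, 0, 0, 0, 0, 0, 0, 0, 0, 0, 0, 0, 0, 0, 0, 0, 0, 0, 0, 0, 0, 0, 0, 0, 0, 0, -0.22, 0.08, 0, 0, 0, 0, 0, -0.22, 0.09, 0, 0, 0, 0, 0, -0.21, 0.11, 0, 0, 0, 0, 0, -0.2, 0.13, 0, 0, 0, 0, 0, -0.19, 0.14, 0, 0, 0, 0])

```text
clock: 6.2
position: [0.547, -0.1129, 0.2632]
eef_rot: [0.752, 0.659, 0.0, 0.0]
contact_force: [3.2, -0.5, 2.4]
gripper_width: 0.118
grasp_force: 30.0
```

It's gripped (30 N) and following. I'll finish the arc.

>>> drive_tool(rows=[0, -0.18, 0.16, 0, 0, 0, 0, 0, -0.17, 0.17, 0, 0, 0, 0, 0, -0.15, 0.19, 0, 0, 0, 0, 0, -0.14, 0.2, 0, 0, 0, 0, 0, -0.12, 0.21, 0, 0, 0, 0, 0, -0.1, 0.22, 0, 0, 0, 0, 0, -0.09, 0.22, 0, 0, 0, 0, 0, -0.07, 0.2, 0, 0, 0, 0, 0, -0.04, 0.17, 0, 0, 0, 0, 0, 0, 0, 0, 0, 0, 0])

```text
clock: 7.2
position: [0.5161, -0.1087, 0.2104]
eef_rot: [0.752, 0.659, 0.0, 0.0]
contact_force: [5.7, -0.1, -0.5]
gripper_width: 0.119
grasp_force: 30.0
```

```bash
cat > st.py <<'E'
from station import observe
from h import *
o=observe();g=w2j(o['position'])-[0,0,.159];print(o['clock'],g.round(4),o['gripper_width']*92,o['grasp_force'],o['contact_force'].round(2))
f=np.arctan2(g[2]-.034,.06-g[0]);print('phi hook',f,f-.17,np.hypot(g[2]-.034,.06-g[0]))
E
python3 st.py
```

```text
7.2 [-0.027  -0.085   0.0514] 10.924212816235991 29.99958962202072 [ 5.7  -0.14 -0.46]
phi hook 0.19783222106134432 0.02783222106134431 0.08872742416504033
```

Nearly home. I'll press the last few millimetres and watch the force.

>>> drive_tool(rows=[0, -0.01, 0.03, 0, 0, 0, 0, 0, -0.01, 0.03, 0, 0, 0, 0, 0, 0, 0.03, 0, 0, 0, 0, 0, 0, 0.02, 0, 0, 0, 0, 0, 0, 0, 0, 0, 0, 0, 0, 0, 0, 0, 0, 0, 0, 0, 0, 0, 0, 0, 0, 0, 0, 0, 0, 0, 0, 0, 0, 0, 0, 0, 0, 0, 0, 0, 0, 0, 0, 0, 0, 0, 0])

```text
clock: 8.2
position: [0.5155, -0.1087, 0.2077]
eef_rot: [0.752, 0.659, 0.0, 0.0]
contact_force: [5.7, 0.1, -0.2]
gripper_width: 0.118
grasp_force: 30.0
```

```bash
python3 st.py
```

```text
8.2 [-0.0276 -0.085   0.0487] 10.892396120995402 29.999637007713318 [ 5.73  0.12 -0.19]
phi hook 0.16580054370958983 -0.004199456290410186 0.08877720348068575
```

>>> drive_tool(rows=[0, 0, 0.03, 0, 0, 0, 0, 0, 0, 0.03, 0, 0, 0, 0, 0, 0, 0.03, 0, 0, 0, 0, 0, 0, 0, 0, 0, 0, 0, 0, 0, 0, 0, 0, 0, 0, 0, 0, 0, 0, 0, 0, 0, 0, 0, 0, 0, 0, 0, 0, 0, 0, 0, 0, 0, 0, 0, 0, 0, 0, 0, 0, 0, 0, 0, 0, 0, 0, 0, 0, 0])

```text
clock: 9.2
position: [0.5153, -0.1086, 0.2053]
eef_rot: [0.752, 0.659, -0.0, -0.0]
contact_force: [3.3, 0.0, 4.9]
gripper_width: 0.119
grasp_force: 30.0
```

```bash
python3 st.py
```

```text
9.2 [-0.0278 -0.085   0.0463] 10.941233052490201 29.999788999557495 [3.29 0.03 4.92]
phi hook 0.13934482260980952 -0.030655177390190497 0.08865808696917062
```

>>> drive_tool(rows=[0, 0, 0.03, 0, 0, 0, 0, 0, 0, 0.03, 0, 0, 0, 0, 0, 0, 0.03, 0, 0, 0, 0, 0, 0, 0, 0, 0, 0, 0, 0, 0, 0, 0, 0, 0, 0, 0, 0, 0, 0, 0, 0, 0, 0, 0, 0, 0, 0, 0, 0, 0, 0, 0, 0, 0, 0, 0, 0, 0, 0, 0, 0, 0, 0, 0, 0, 0, 0, 0, 0, 0])

```text
clock: 10.2
position: [0.5152, -0.1085, 0.2043]
eef_rot: [0.752, 0.659, -0.0, 0.001]
contact_force: [-4.2, 0.8, 30.7]
gripper_width: 0.118
grasp_force: 30.0
```

```bash
python3 st.py
```

```text
10.2 [-0.0279 -0.0849  0.0453] 10.872432858345181 30.002612471580505 [-4.23  0.84 30.71]
phi hook 0.12820522546444502 -0.041794774535554996 0.08863740297293089
```

It's at a firm stop (31 N at about 0 rad). I'll release, rise, and check.

>>> drive_tool(rows=[0, 0, 0, 0, 0, 0, 0.5, 0, 0, 0, 0, 0, 0, 0.5, 0, 0, 0, 0, 0, 0, 0.5, 0, 0, 0, 0, 0, 0, 0.5, 0, 0, -0.5, 0, 0, 0, 0.5, 0, 0, -1, 0, 0, 0, 0.5, 0, 0, -1, 0, 0, 0, 0.5, 0, 0, -1, 0, 0, 0, 0.5, 0, 0, -1, 0, 0, 0, 0.3, 0, 0, -1, 0, 0, 0, 0])

```text
clock: 11.2
position: [0.5149, -0.1087, 0.3683]
eef_rot: [0.752, 0.659, -0.0, -0.001]
contact_force: [-0.3, -0.2, -0.6]
gripper_width: 0.373
grasp_force: 0.0
```

>>> drive_tool(rows=[0, 0, -1, 0, 0, 0, 0, 0, 0, -0.5, 0, 0, 0, 0, 0, 0, 0, 0, 0, 0, 0, 0, 0, 0, 0, 0, 0, 0, 0, 0, 0, 0, 0, 0, 0, 0, 0, 0, 0, 0, 0, 0, 0, 0, 0, 0, 0, 0, 0, 0, 0, 0, 0, 0, 0, 0, 0, 0, 0, 0, 0, 0, 0, 0, 0, 0, 0, 0, 0, 0])

```text
clock: 12.2
position: [0.5154, -0.1087, 0.4124]
eef_rot: [0.752, 0.659, -0.0, -0.0]
contact_force: [-0.2, -0.8, 0.6]
gripper_width: 0.0
grasp_force: 0.0
```

```bash
python3 st.py; python3 - <<'E'
from station import snapshot
from h import *
for n in('wrist','top'):
    s=snapshot(n);pickle.dump(s,open(n+'3.pkl','wb'));J=w2j(pts(s))
    m=(abs(J[...,0])<.12)&(J[...,2]<.22)
    q=J[m&(abs(J[...,1]+.085)<.017)&(J[...,2]>.035)];print(n,'pin',len(q),np.median(q,0) if len(q) else '',q[:,2].max() if len(q) else '')
    q=J[m&(J[...,2]>.16)&(J[...,1]>.012)];print('handle',len(q),np.percentile(q,[2,50,98],axis=0).round(4) if len(q) else '')
    i=s['image']
    if n=='wrist':cv2.imwrite('pics/w3.png',cv2.resize(i[:300],(800,429))[:,:,::-1])
E
```

```text
12.2 [-0.0277 -0.085   0.2534] 0.001995016351918572 0.0 [-0.2  -0.81  0.59]
phi hook 1.1907006211815006 1.0207006211815006 0.23631315404678174
wrist pin 293 [-0.02713553 -0.0843951   0.0547444 ] 0.05708944956028483
handle 1572 [[-0.0191  0.0129  0.1775]
 [-0.0127  0.0345  0.1822]
 [-0.0058  0.055   0.1844]]
top pin 0  
handle 106 [[-0.0188  0.0127  0.1755]
 [-0.0133  0.0337  0.1831]
 [-0.006   0.0546  0.187 ]]
```

View pics/w3.png

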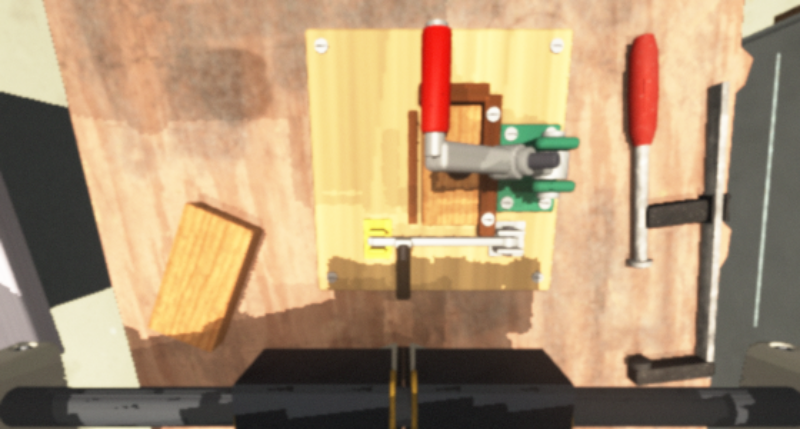

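The hook lies in the brass catch at about (380,242), with pin centre z 0.049, and the lever hasn't moved. Next I'll bring the closed fingertips over the red handle.

>>> drive_tool(rows=[0.83, 0.1, 0, 0, 0, 0, 0, 0.83, 0.1, 0, 0, 0, 0, 0, 0.83, 0.1, 0, 0, 0, 0, 0, 0.83, 0.1, 0, 0, 0, 0, 0, 0.83, 0.1, 0, 0, 0, 0, 0, 0, 0, 0.5, 0, 0, 0, 0, 0, 0, 0.5, 0, 0, 0, 0, 0, 0, 0.48, 0, 0, 0, 0, 0, 0, 0, 0, 0, 0, 0, 0, 0, 0, 0, 0, 0, 0])

```text
clock: 13.3
position: [0.5467, 0.0128, 0.3684]
eef_rot: [0.752, 0.659, -0.0, -0.0]
contact_force: [-0.9, 0.1, 0.6]
gripper_width: 0.007
grasp_force: 0.0
```

```bash
python3 st.py
```

```text
13.3 [-0.0126  0.0394  0.2094] 0.6355300287925759 0.0 [-0.87  0.09  0.62]
phi hook 1.1780683140390675 1.0080683140390676 0.18980561081828612
```

>>> drive_tool(rows=[0, -0.15, 0.285, 0, 0, 0, 0, 0, -0.15, 0.285, 0, 0, 0, 0, 0, -0.135, 0.17, 0, 0, 0, 0, 0, -0.135, 0.17, 0, 0, 0, 0, 0, -0.117, 0.18, 0, 0, 0, 0, 0, -0.117, 0.18, 0, 0, 0, 0, 0, -0.098, 0.193, 0, 0, 0, 0, 0, -0.098, 0.193, 0, 0, 0, 0, 0, -0.082, 0.217, 0, 0, 0, 0, 0, -0.082, 0.217, 0, 0, 0, 0])

```text
clock: 14.3
position: [0.5076, 0.0186, 0.3043]
eef_rot: [0.752, 0.66, -0.004, -0.003]
contact_force: [-18.4, 4.1, 11.9]
gripper_width: 0.002
grasp_force: 8.3
```

```bash
python3 st.py
```

```text
14.3 [-0.0522  0.0401  0.1453] 0.22397110865306438 8.261822015047073 [-18.45   4.09  11.86]
phi hook 0.7815856794482721 0.611585679448272 0.15801626269470043
```

```bash
python3 - <<'E'
from station import snapshot,observe
from h import *
s=snapshot('wrist');pickle.dump(s,open('w4.pkl','wb'));J=w2j(pts(s))
m=(abs(J[...,0])<.12)&(J[...,2]<.22)
h=cv2.cvtColor(s['image'],cv2.COLOR_RGB2HSV)
q=J[m&((h[...,0]<6)|(h[...,0]>174))&(h[...,1]>180)&(h[...,2]>90)&(J[...,2]>.07)];print('handle',len(q),np.percentile(q,[2,50,98],axis=0).round(4) if len(q) else '')
c=snapshot('scene');a=cv2.resize(s['image'],(460,345));b=cv2.resize(c['image'][160:250,190:280],(340,340),interpolation=3)
o=np.zeros((345,800,3),np.uint8);o[:,:460]=a;o[:340,460:]=b
cv2.imwrite('pics/w4.png',o[:,:,::-1]);print(observe()['contact_force'])
E
```

```text
handle 149 [[-0.0537  0.0496  0.1227]
 [-0.0481  0.0527  0.1262]
 [-0.0423  0.0543  0.1282]]
[-7.12254696  2.01478963  5.36559253]
```

View pics/w4.png

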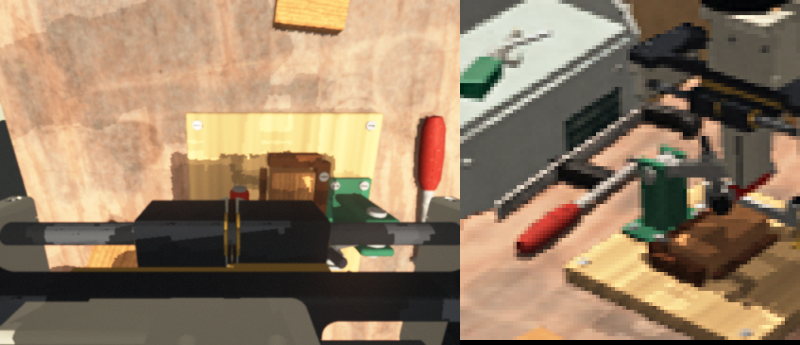

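The tips sit on top of the handle, which is at jig x -48 mm, with the lever at about 0.3 rad and following. From here I'll creep down about 5 mm per call and watch the force.

>>> drive_tool(rows=[0, -0.007, 0.024, 0, 0, 0, 0, 0, -0.007, 0.024, 0, 0, 0, 0, 0, -0.007, 0.024, 0, 0, 0, 0, 0, -0.007, 0.024, 0, 0, 0, 0, 0, -0.007, 0.024, 0, 0, 0, 0, 0, -0.007, 0.024, 0, 0, 0, 0, 0, -0.007, 0.024, 0, 0, 0, 0, 0, 0, 0, 0, 0, 0, 0, 0, 0, 0, 0, 0, 0, 0, 0, 0, 0, 0, 0, 0, 0])

```text
clock: 15.4
position: [0.5104, 0.0176, 0.3004]
eef_rot: [0.752, 0.659, -0.0, -0.0]
contact_force: [-3.6, 0.6, 4.8]
gripper_width: 0.006
grasp_force: 2.3
```

```bash
python3 st.py
```

```text
15.4 [-0.0492  0.0395  0.1414] 0.5266031600708826 2.326911147683859 [-3.57  0.64  4.79]
phi hook 0.777288740476761 0.607288740476761 0.15319365294287593
```

>>> drive_tool(rows=[0, -0.006, 0.024, 0, 0, 0, 0, 0, -0.006, 0.024, 0, 0, 0, 0, 0, -0.006, 0.024, 0, 0, 0, 0, 0, -0.006, 0.024, 0, 0, 0, 0, 0, -0.006, 0.024, 0, 0, 0, 0, 0, -0.006, 0.024, 0, 0, 0, 0, 0, -0.006, 0.024, 0, 0, 0, 0, 0, 0, 0, 0, 0, 0, 0, 0, 0, 0, 0, 0, 0, 0, 0, 0, 0, 0, 0, 0, 0])

```text
clock: 16.4
position: [0.5097, 0.0175, 0.2954]
eef_rot: [0.752, 0.659, 0.0, 0.0]
contact_force: [0.2, 0.1, 1.0]
gripper_width: 0.006
grasp_force: 0.3
```

```bash
python3 st.py
```

```text
16.4 [-0.0499  0.0393  0.1364] 0.541814170043759 0.25435262359678745 [0.2  0.08 1.03]
phi hook 0.7497208956634578 0.5797208956634577 0.15021536452790343
```

>>> drive_tool(rows=[0, -0.004, 0.018, 0, 0, 0, 0, 0, -0.004, 0.018, 0, 0, 0, 0, 0, -0.004, 0.018, 0, 0, 0, 0, 0, -0.004, 0.018, 0, 0, 0, 0, 0, -0.004, 0.018, 0, 0, 0, 0, 0, -0.004, 0.018, 0, 0, 0, 0, 0, -0.004, 0.018, 0, 0, 0, 0, 0, -0.004, 0.018, 0, 0, 0, 0, 0, -0.004, 0.018, 0, 0, 0, 0, 0, -0.004, 0.018, 0, 0, 0, 0])

```text
clock: 17.4
position: [0.5082, 0.0178, 0.2899]
eef_rot: [0.752, 0.659, 0.0, 0.0]
contact_force: [2.3, -1.2, 2.6]
gripper_width: 0.003
grasp_force: 1.6
```

```bash
python3 st.py
```

```text
17.4 [-0.0515  0.0394  0.1309] 0.24710857778957063 1.6066587343811989 [ 2.33 -1.19  2.55]
phi hook 0.7158207348044728 0.5458207348044728 0.14772104733692995
```

>>> drive_tool(rows=[0, -0.003, 0.017, 0, 0, 0, 0, 0, -0.003, 0.017, 0, 0, 0, 0, 0, -0.003, 0.017, 0, 0, 0, 0, 0, -0.003, 0.017, 0, 0, 0, 0, 0, -0.003, 0.017, 0, 0, 0, 0, 0, -0.003, 0.017, 0, 0, 0, 0, 0, -0.003, 0.017, 0, 0, 0, 0, 0, -0.003, 0.017, 0, 0, 0, 0, 0, -0.003, 0.017, 0, 0, 0, 0, 0, -0.003, 0.017, 0, 0, 0, 0])

```text
clock: 18.4
position: [0.5071, 0.018, 0.2848]
eef_rot: [0.752, 0.659, -0.0, -0.0]
contact_force: [1.4, -1.1, 2.8]
gripper_width: 0.003
grasp_force: 1.7
```

```bash
python3 st.py
```

```text
18.4 [-0.0526  0.0394  0.1258] 0.2556283525946648 1.6922253579832613 [ 1.38 -1.14  2.83]
phi hook 0.6839605068318988 0.5139605068318988 0.14521663858513473
```

>>> drive_tool(rows=[0, -0.003, 0.017, 0, 0, 0, 0, 0, -0.003, 0.017, 0, 0, 0, 0, 0, -0.003, 0.017, 0, 0, 0, 0, 0, -0.003, 0.017, 0, 0, 0, 0, 0, -0.003, 0.017, 0, 0, 0, 0, 0, -0.002, 0.017, 0, 0, 0, 0, 0, -0.002, 0.017, 0, 0, 0, 0, 0, -0.002, 0.017, 0, 0, 0, 0, 0, -0.002, 0.017, 0, 0, 0, 0, 0, -0.002, 0.017, 0, 0, 0, 0])

```text
clock: 19.4
position: [0.5063, 0.0181, 0.2796]
eef_rot: [0.752, 0.659, -0.0, -0.0]
contact_force: [0.2, 0.3, 4.4]
gripper_width: 0.004
grasp_force: 1.9
```

```bash
python3 st.py
```

```text
19.4 [-0.0534  0.0394  0.1206] 0.3585570778974439 1.8692335719242692 [0.16 0.28 4.43]
phi hook 0.6523643758845453 0.4823643758845453 0.14270062794480903
```

>>> drive_tool(rows=[0, -0.002, 0.016, 0, 0, 0, 0, 0, -0.002, 0.016, 0, 0, 0, 0, 0, -0.002, 0.016, 0, 0, 0, 0, 0, -0.002, 0.016, 0, 0, 0, 0, 0, -0.002, 0.016, 0, 0, 0, 0, 0, -0.001, 0.016, 0, 0, 0, 0, 0, -0.001, 0.016, 0, 0, 0, 0, 0, -0.001, 0.016, 0, 0, 0, 0, 0, -0.001, 0.016, 0, 0, 0, 0, 0, -0.001, 0.016, 0, 0, 0, 0])

```text
clock: 20.4
position: [0.5057, 0.0182, 0.2748]
eef_rot: [0.752, 0.659, -0.0, -0.0]
contact_force: [-4.0, -0.5, 5.3]
gripper_width: 0.003
grasp_force: 2.5
```

```bash
python3 st.py
```

```text
20.4 [-0.0539  0.0395  0.1158] 0.28564229491002474 2.453847862780094 [-3.98 -0.48  5.27]
phi hook 0.622902401992485 0.452902401992485 0.14025751736331998
```

>>> drive_tool(rows=[0, -0.001, 0.013, 0, 0, 0, 0, 0, -0.001, 0.013, 0, 0, 0, 0, 0, -0.001, 0.013, 0, 0, 0, 0, 0, -0.001, 0.013, 0, 0, 0, 0, 0, -0.001, 0.013, 0, 0, 0, 0, 0, -0.001, 0.013, 0, 0, 0, 0, 0, -0.001, 0.013, 0, 0, 0, 0, 0, -0.001, 0.013, 0, 0, 0, 0, 0, -0.001, 0.013, 0, 0, 0, 0, 0, -0.001, 0.013, 0, 0, 0, 0])

```text
clock: 21.4
position: [0.5054, 0.0183, 0.2713]
eef_rot: [0.752, 0.659, -0.0, -0.0]
contact_force: [-5.8, 0.3, 11.9]
gripper_width: 0.006
grasp_force: 5.4
```

```bash
python3 st.py
```

```text
21.4 [-0.0543  0.0395  0.1123] 0.5424397989355757 5.410950556397438 [-5.81  0.29 11.87]
phi hook 0.6003594057237406 0.43035940572374054 0.1385319428232262
```

Contact: 11.9 N at the handle, which is about 16 N at the foot and friction-limited to about 10 N once released. I'll back off slowly so it relaxes quasi-statically, then pull away.

>>> drive_tool(rows=[0, 0, 0, 0, 0, 0, 0, 0, 0, -0.01, 0, 0, 0, 0, 0, 0, -0.01, 0, 0, 0, 0, 0, 0, -0.01, 0, 0, 0, 0, 0, 0, -0.01, 0, 0, 0, 0, 0, 0, -0.01, 0, 0, 0, 0, 0, 0, -0.01, 0, 0, 0, 0, 0, 0, -0.015, 0, 0, 0, 0, 0, 0, -0.015, 0, 0, 0, 0, 0, 0, -0.015, 0, 0, 0, 0])

```text
clock: 22.4
position: [0.5057, 0.0182, 0.2742]
eef_rot: [0.752, 0.659, -0.0, 0.0]
contact_force: [0.8, -0.3, 0.4]
gripper_width: 0.01
grasp_force: 0.0
```

```bash
python3 st.py
```

```text
22.4 [-0.054   0.0394  0.1152] 0.9300826375999299 0.0 [ 0.8  -0.28  0.4 ]
phi hook 0.6191793116435976 0.4491793116435976 0.1399516474888239
```

>>> drive_tool(rows=[0, 0, -0.05, 0, 0, 0, 0, 0, 0, -0.1, 0, 0, 0, 0, 0, 0, -0.5, 0, 0, 0, 0, 0, 0, -1, 0, 0, 0, 0, 0, 0, -1, 0, 0, 0, 0, 0, 0, -1, 0, 0, 0, 0, -1, 0, -1, 0, 0, 0, 0, -1, 0, 0, 0, 0, 0, 0, -1, 0, 0, 0, 0, 0, 0, 0, 0, 0, 0, 0, 0, 0])

```text
clock: 23.4
position: [0.4932, -0.0753, 0.4139]
eef_rot: [0.754, 0.657, -0.001, 0.001]
contact_force: [-0.4, -0.7, -0.4]
gripper_width: 0.004
grasp_force: 0.0
```

```bash
python3 st.py; python3 - <<'E'
from station import snapshot
from h import *
s=snapshot('wrist');J=w2j(pts(s))
m=(abs(J[...,0])<.12)&(J[...,2]<.16)
q=J[m&(J[...,2]>.07)&(J[...,1]>.016)&(abs(J[...,0]+.055)<.004)];print('handle',len(q),np.percentile(q,[2,50,98],axis=0).round(4) if len(q) else '')
q=J[m&(abs(J[...,1]+.085)<.015)&(J[...,2]>.035)];print('pin',len(q),np.median(q,0) if len(q) else '')
b=J[(abs(J[...,1])<.05)&(abs(J[...,0])<.04)&(abs(J[...,2]-.04)<.005)];print('block',cv2.minAreaRect(b[:,:2].astype(np.float32)))
cv2.imwrite('pics/w5.png',cv2.resize(s['image'][:300],(800,429))[:,:,::-1])
E
```

```text
23.4 [-0.0541 -0.0549  0.2549] 0.36522971483108596 0.0 [-0.39 -0.74 -0.38]
phi hook 1.0942478920744456 0.9242478920744456 0.2486356348667464
handle 351 [[-0.0587  0.0166  0.0911]
 [-0.0549  0.0367  0.0937]
 [-0.0518  0.0555  0.0952]]
pin 243 [-0.02778147 -0.08503569  0.05469303]
block ((0.013405931182205677, 0.0001513548195362091), (0.053198713809251785, 0.09969168901443481), 0.07429610192775726)
```

View pics/w5.png

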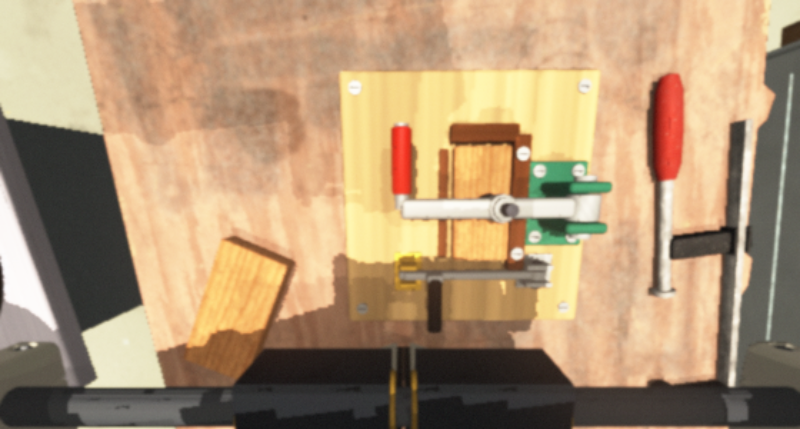

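```bash
python3 -c "
from station import finish_job
print(finish_job())"
```

```text
the job is handed in; nothing more can be done
None
```

I swung the hook home into its catch (pin back at its closed height), then lowered the lever until its foot bore on the block at an estimated 10 N (worked out from the wrist force, not measured directly). The block showed no measurable shift, the arm is clear, and the job is handed in; no verdict came back.

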